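# Thread an organ roller through its two bushings

## Robot

A 6-joint arm with a two-finger parallel gripper is mounted at the origin on the work surface. World frame = base frame: x ahead of the robot, y to its left, z up, the work surface at z = 0. Lengths are in mm, angles in rad, forces in N, time in s.
With the tool pointing down it reaches from about 275 to 850 mm from the base axis. Payload 19 kg.
Tool frame: the origin (TCP) lies between the finger pads; the fingertips stand robot.nose_length ahead of it and the grasp point (between the pads) lies 6 mm ahead of it (robot.nose_length is the distance from the TCP to the fingertips, in mm); y points along the fingers, z is the direction in which the jaws open and shut, and the axes are right-handed (so a half turn about y gives the same grasp; the last joint's range is limited). The gripper opens to 85 mm and grips with 20 to 120 N. Pads are 22 mm wide; open, the fingers measure 114 mm over their backs; the gripper's body (76 mm by 85 mm) begins 54 mm behind the grasp point. The pads swing forward as they close: fully open they stand 13 mm farther back than shut.
Start: joints at [1.106, 0.15, 1.437, -0, 1.554, -0.134], TCP at [186.763, 543.792, 225.767] pointing down, gripper open.
Joint ranges: [-2.8, 2.8], [-0.68, 2.1], [0.12, 2.68], [-1.39, 4.53], [0.16, 2.79], [-2.81, 2.81]. Speed limits (rad/s): [1.89, 1.89, 2.22, 3.01, 3.01, 3.01].

## Interface

Orientations are given as [roll, pitch, yaw] about the fixed x, y, z axes, in that order (R = Rz(yaw) Ry(pitch) Rx(roll)).
In Python, from plant import robot gives the robot as it stands. The module is installed in compiled form; this text tells all that it offers. Calls block until the motion is done:
- robot.move_to(position, orientation): joint-space move of the TCP to a pose.
- robot.move_l(position, rotation=None, max_speed=150, f_stop=None): straight line of the TCP; rotation=None keeps the orientation; max_speed is the mean speed in mm/s. With f_stop (N) it stops when the force on the tool has changed by that much, and returns True; else False.
- robot.movej(angles): joint-space move.
- robot.move_gripper(opening, effort=None): finger opening in mm; effort is the grip in N (None keeps the last); returns when the fingers have stopped.
- robot.dwell(seconds).
- robot.inverse_kinematics(position, orientation): joint angles nearest the present ones, or None.
- robot.grab_frame(name): name is "scene" or "top" or "wrist"; returns a dict with "color" (480x640x3 uint8, blue, green, red), "camera_matrix" (3x3 intrinsics, pixels), "origin" and "orientation" of the camera in the world. Camera axes: x right, y down, z forward; pixel columns grow to the right and rows downward; lengths in mm; the calibration is good to about 2 mm. A picture is of the moment at which its call begins. There is no depth.
A pose or a line that the arm cannot do raises robot.Unreachable and nothing moves.
- robot.close_job(): hands the job in, once; it reports no verdict.
Readings, each from a call of its own:
- robot.current_t(): time.
- robot.current_q(): joint angles.
- robot.current_joint_vel(): joint speeds.
- robot.current_joint_efforts(): joint torques, N m.
- robot.current_position(): TCP position.
- robot.current_tcp_rot(): TCP orientation.
- robot.current_wrist_force(): force on the tool from outside, world axes, zero at the start.
- robot.current_moment(): the same for the moment, N m.
- robot.current_grip_width(): finger opening in mm.
Only numpy, scipy, OpenCV 4.12 (cv2) and the standard library are available. Lean on these libraries where they do the work, as an engineer would, in place of code of your own. Each camera call takes 0.05 s, during which the arm holds its last target. There are 200 camera calls.

## Task

Take the long aluminium roller tube out of the wooden rest, thread it endwise through the brass bushing in one upright block of the bearing frame and then on through the bushing in the other, until its leading end clearly stands out beyond the second block. Finish still holding the roller steady in the gripper, spanning both bushings; do not let go. Leave the short roller, the wooden pipe, the brass cone and the glue jar where they are.

Things in the scene. Friction and masses are not known exactly. Their poses are not given: they have to be found in the camera images.
- long_roller_center (a point): Centre, on the axis, of the long roller: a straight aluminium tube 12 mm across, 280 mm long, about 50 g, alike at both ends; its x axis runs along it. It starts level in one of the rest's two places, axis 46 mm above the bench. The rest's bars are under it 48 to 62 mm either side of its centre; elsewhere it is free and can be gripped from above, across it.
- roller_end_a (a point): Centre of one end face of the long roller, 140 mm from its centre (on its -x side)
- roller_end_b (a point): Centre of the other end face of the long roller, 140 mm from its centre (on its +x side)
- rest: Roller rest, fixed to the bench: plywood base 170 x 170 x 12 mm and two dark cross bars (along its y, at x = +-55 mm, 14 mm thick) with notches 15 mm wide, floor 40 mm and lips 48 mm above the bench, at y = +-45 mm. Origin: centre of the underside. The rollers lie along its x; which lies in which place varies.
- frame: Bearing frame, fixed: board 170 x 100 x 15 mm, two upright wooden blocks at x = +-45 mm (20 mm thick, 70 wide, tops 130 mm up), each with a brass bushing standing out 3 mm on both faces. The bores share one level line along x, 95 mm above the bench; throat 17 mm (mid-block), flared to 26 mm at both mouths. Origin: centre of the underside. Either side may be entered.
- bore_a (a point): Centre of the outer mouth of the bushing at the frame's -x end (58 mm from the frame's middle, 95 mm above the bench)
- bore_b (a point): Centre of the outer mouth of the bushing at the frame's +x end (58 mm from the frame's middle, 95 mm above the bench)
- short_roller_center (a point): Centre, on the axis, of the short roller, to be left alone: the same tube but 150 mm long, lying along its x axis in the other place of the rest, 46 mm above the bench
- wood_pipe_center (a point): Centre of a square wooden organ pipe lying on the bench, to be left alone: body 200 x 42 x 42 mm and a 50 mm round foot at its -x end; along its x axis it reaches from -130 mm (foot) to +120 mm of this point
- tuning_cone_center (a point): Centre (half-way up) of a standing brass tuning cone, to be left alone: 50 mm across the foot, 90 mm high
- glue_jar_center (a point): Centre (half-way up) of a standing glue jar, to be left alone: 60 mm across, 75 mm high

How it is judged:
By the outcome, as a careful person would: the job done as asked, in the order asked, and still so for the second after the job is handed in, while the arm keeps its last pose, push and grip.
It also fails if it takes over 51 s, if anything falls off the work surface, if the arm or the gripper's body presses on something with over 40 N, if the wrist force passes 120 N, or if a joint passes its speed limit or range.

## Working session

There is one attempt and no reset: what is moved stays moved. The work goes in short steps, each a Python script; the robot and the scene stay as the last script left them, time stands still between calls to the robot, and variables do not carry over. Pictures are saved under pics/ and viewed, about 8 in all and at most 12, crops included, and the job is handed in when it is done.

```bash
mkdir -p pics; python3 - <<'E'
from plant import robot
import cv2,numpy as np
for n in("scene","top"):
    f=robot.grab_frame(n); cv2.imwrite(f"pics/{n}0.png",f["color"])
    print(n,np.round(f["camera_matrix"],1).tolist(),np.round(f["origin"],1),np.round(np.array(f["orientation"]),4).tolist())
print(robot.current_t(),robot.nose_length,robot.current_tcp_rot())
E
```

```text
scene [[523.4, 0.0, 324.8], [0.0, 523.4, 240.9], [0.0, 0.0, 1.0]] [1198.4 -843.3  880.7] [-2.2151, 0.0214, 0.6433]
top [[585.8, 0.0, 319.6], [0.0, 585.8, 244.3], [0.0, 0.0, 1.0]] [3.8940e+02 3.0000e-01 1.3247e+03] [-3.0065, -0.0214, -1.5763]
0.1 25.0 [-1.57177081e+00  1.46045689e-04 -3.30793364e-01]
```

View pics/top0.png

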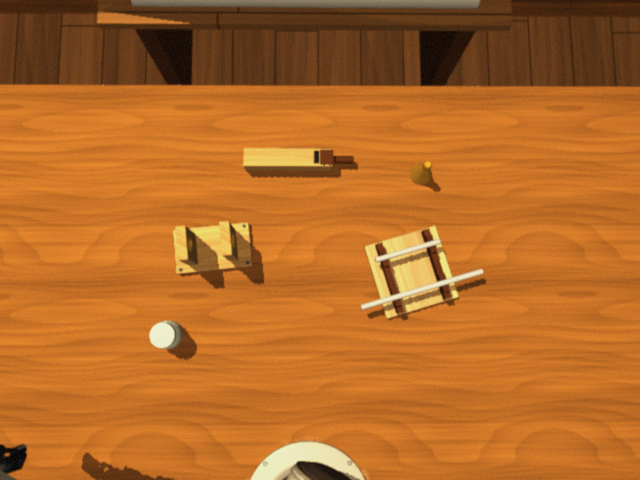

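View pics/scene0.png

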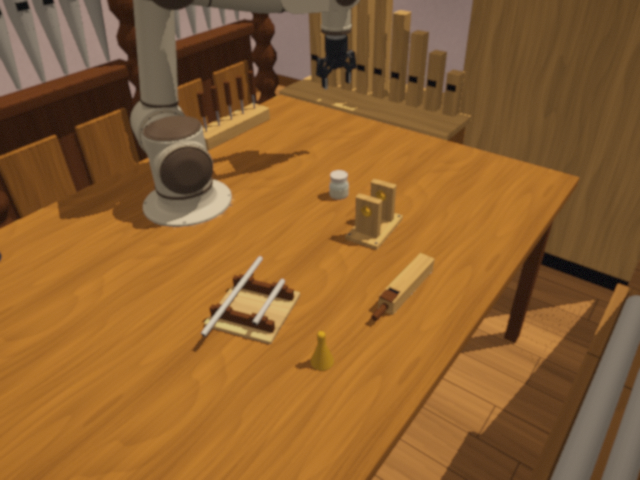

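The top view shows the long roller from (363,307) to (482,271), the frame board around (213,248), the jar at (166,335), the pipe at (295,159) and the cone at (422,173). I'll enlarge the frame and the rest side by side.

```bash
python3 - <<'E'
import cv2,numpy as np
t=cv2.imread("pics/top0.png")
a=cv2.resize(t[205:290,160:270],None,fx=7,fy=7,interpolation=cv2.INTER_CUBIC)
for i in range(0,110,10):
    cv2.line(a,(i*7,0),(i*7,6 if i%50 else 14),(255,255,255),1); cv2.putText(a,str(160+i),(i*7,18),0,.35,(255,255,255))
for i in range(0,85,10): cv2.putText(a,"-"+str(205+i),(0,i*7+4),0,.35,(255,255,255))
cv2.imwrite("pics/frame.png",a)
b=cv2.resize(t[220:325,355:490],None,fx=5.5,fy=5.5,interpolation=cv2.INTER_CUBIC)
for i in range(0,135,10): cv2.putText(b,str(355+i),(int(i*5.5),12),0,.35,(255,255,255))
for i in range(0,105,10): cv2.putText(b,"-"+str(220+i),(0,int(i*5.5)+4),0,.35,(255,255,255))
cv2.imwrite("pics/rest.png",b)
E
```

```text
(no output)
```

View pics/frame.png

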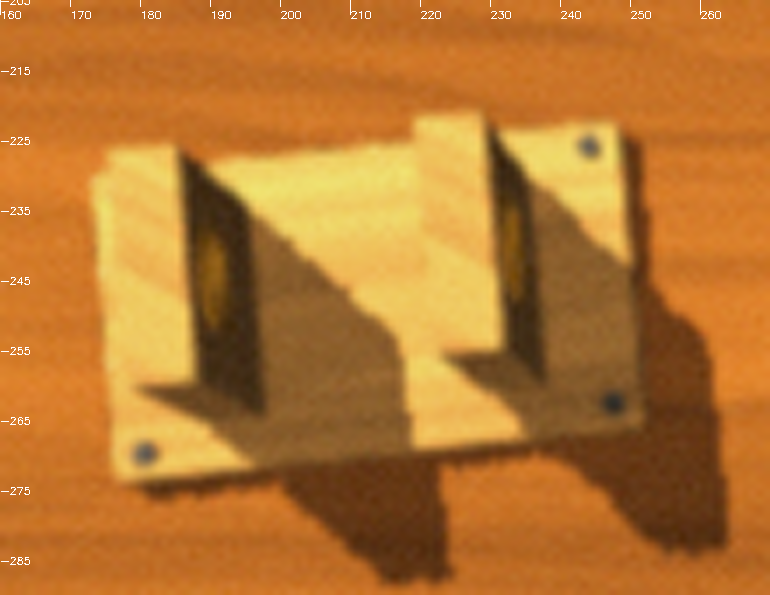

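View pics/rest.png

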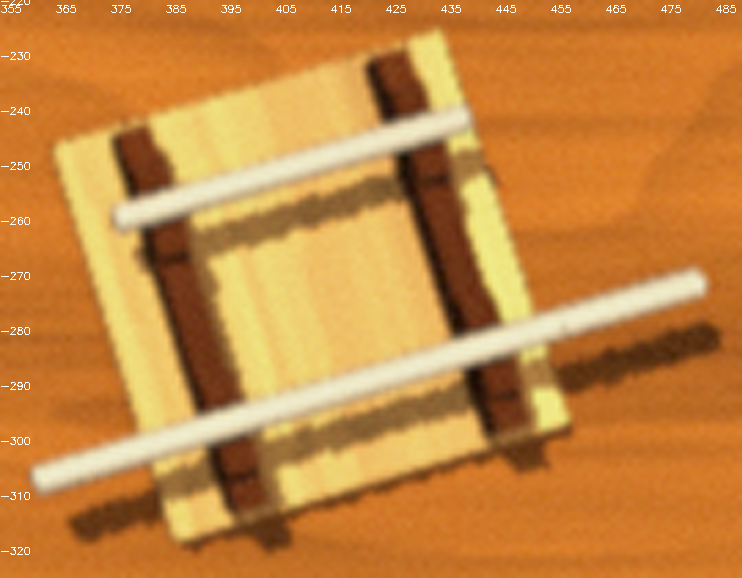

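Frame crop: board corners at about (95,176),(618,122),(644,428),(115,482) in crop px. Block tops: left (107,150),(178,147),(195,382),(112,388); right (416,120),(484,114),(503,350),(422,356). In the rest crop, the roller ends are at about (37,479) and (703,284).

```bash
cat >h.py <<'E'
import numpy as np,cv2
from scipy.spatial.transform import Rotation as Ro
from scipy.optimize import least_squares
K=np.array([[585.8,0,319.6],[0,585.8,244.3],[0,0,1]]);O=np.array([389.4,.3,1324.7]);R=Ro.from_euler('xyz',[-3.0065,-.0214,-1.5763]).as_matrix()
def back(u,v,z,K=K,O=O,R=R):
    d=R@np.linalg.inv(K)@[u,v,1]; return O+d*(z-O[2])/d[2]
def proj(P,K=K,O=O,R=R):
    p=(np.atleast_2d(P)-O)@R@K.T; return p[:,:2]/p[:,2:]
E
python3 - <<'E'
from h import *
c=np.array([(95,176),(618,122),(644,428),(115,482),(107,150),(178,147),(195,382),(112,388),(416,120),(484,114),(503,350),(422,356)])/7+[160,205]
# model with frame x to image-right (world -y), model y image up
m=[(-85,50,15),(85,50,15),(85,-50,15),(-85,-50,15)]
for x in(-45,45): m+=[(x-10,35,130),(x+10,35,130),(x+10,-35,130),(x-10,-35,130)]
m=np.array(m,float)
def W(p): return m@Ro.from_euler('z',p[2]).as_matrix().T+[p[0],p[1],0]
s=least_squares(lambda p:(proj(W(p))-c).ravel(),[400,200,-1.57],x_scale=[10,10,.1],loss='soft_l1')
print("frame",s.x,np.round(proj(W(s.x))-c,1).tolist())
e=[back(355+X/5.5,220+Y/5.5,46) for X,Y in((37,479),(703,284))]
print("roller",e,np.linalg.norm(e[0]-e[1]),(e[0]+e[1])/2,np.arctan2(*(e[1]-e[0])[[1,0]]))
for n,u,v,z in(("jar",165,335,75),("pipeL",244,158,42),("pipeR",354,160,20),("cone",427,165,90),("shortL",377,259,46),("shortR",439,241.5,46)):print(n,np.round(back(u,v,z)))
E
```

```text
frame [559.57029706 212.09107729  -1.47435532] [[-0.6, -0.4], [0.0, 0.1], [0.2, 0.1], [-0.4, 0.0], [0.1, 0.2], [-0.3, -0.3], [-0.3, -0.2], [1.8, -0.1], [-0.2, 0.3], [-0.2, 0.2], [-0.2, 0.0], [1.6, 0.1]]
roller [array([ 425.02053357, -118.91788189,   46.        ]), array([ 501.3886536 , -387.29159841,   46.        ])] 279.027850717987 [ 463.20459359 -253.10474015   46.        ] -1.2935652131195154
jar [368. 298.  75.]
pipeL [760. 141.  42.]
pipeR [ 762. -109.   20.]
cone [ 731. -262.   90.]
shortL [ 530. -154.   46.]
shortR [ 569. -293.   46.]
```

Fits are clean: the roller measures 279 mm and the frame residuals are mostly under 0.5 px. The plan is to grip 80 mm behind the roller's centre at its -y end and enter the frame from its -y side.

```bash
python3 - <<'E'
from plant import robot
from h import *
C=np.array([463.2,-253.1]);a=-1.2936;u=np.array([np.cos(a),np.sin(a)])
F=np.array([559.6,212.1]);b=-1.4744;d=np.array([np.cos(b),np.sin(b)])
G=C+80*u; H=-np.pi/2
for k in(0,np.pi):
    print(k,[None if q is None else np.round(q,2).tolist() for q in(robot.inverse_kinematics([*p,z],[H,0,y+k]) for p,z,y in((G,120,a),(G,52,a),(F+308*d,101,b),(F+112*d,101,b)))])
k=0 if robot.inverse_kinematics([*G,120],[H,0,a]) is not None else np.pi
robot.move_gripper(50,60)
robot.move_to([*G,120],[H,0,a+k]); print(robot.current_t())
print(robot.move_l([*G,52],max_speed=80,f_stop=15))
robot.move_gripper(0,70); print("w",robot.current_grip_width(),robot.current_position(),robot.current_wrist_force())
robot.move_l([*G,110],max_speed=80)
robot.move_to([*(F+308*d),101],[H,0,b+k])
print(robot.current_t(),robot.current_grip_width(),robot.current_wrist_force(),robot.current_position())
ims=[]
for n in("wrist","top","scene"):
    f=robot.grab_frame(n); cv2.imwrite(f"pics/{n}1.png",f["color"]); ims.append(f["color"])
    if n=="wrist": print(f["camera_matrix"],f["origin"],f["orientation"])
t=ims[1][200:320,160:380]; s=ims[2][160:300,250:450]
cv2.imwrite("pics/m1.png",np.vstack([cv2.resize(t,(550,300),interpolation=2),cv2.resize(s,(550,300),interpolation=2)]))
E
```

```text
0 [[-0.73, 0.23, 1.56, 0.0, 1.35, -1.01], [-0.73, 0.29, 1.63, 0.0, 1.22, -1.01], [-0.29, 0.27, 1.56, -0.0, 1.32, -0.38], [0.04, 0.23, 1.6, -0.0, 1.31, -0.05]]
3.141592653589793 [[-0.73, 0.23, 1.56, -0.0, 1.35, 2.14], [-0.73, 0.29, 1.63, -0.0, 1.22, 2.14], [-0.29, 0.27, 1.56, -0.0, 1.32, 2.76], None]
3.7917
False
w -0.05160487829734012 [ 485.09985858 -330.07563969   52.0414713 ] [-0.27904487  0.88136055 -0.33042981]
7.2083 0.10384123215160135 [ 0.92535212  0.18727428 -0.65348898] [589.034364   -95.3328105  100.81121536]
[[363.69498584   0.         318.29189855]
 [  0.         363.69498584 244.97848369]
 [  0.           0.           1.        ]] [582.14840913 -24.43704357 250.07187291] [2.86060353e+00 5.96013096e-04 9.57841666e-02]
```

View pics/wrist1.png

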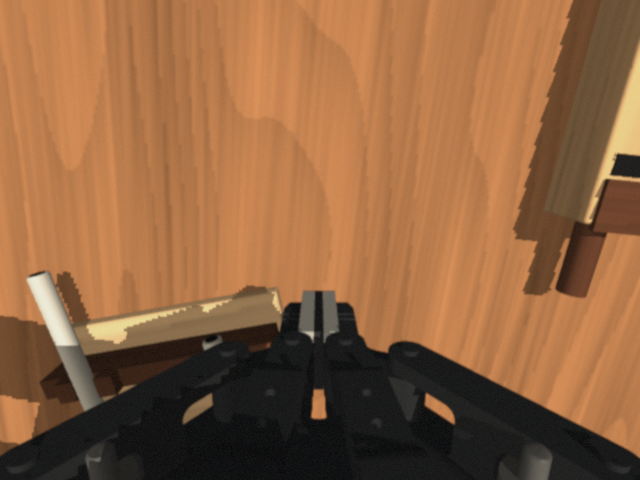

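View pics/m1.png

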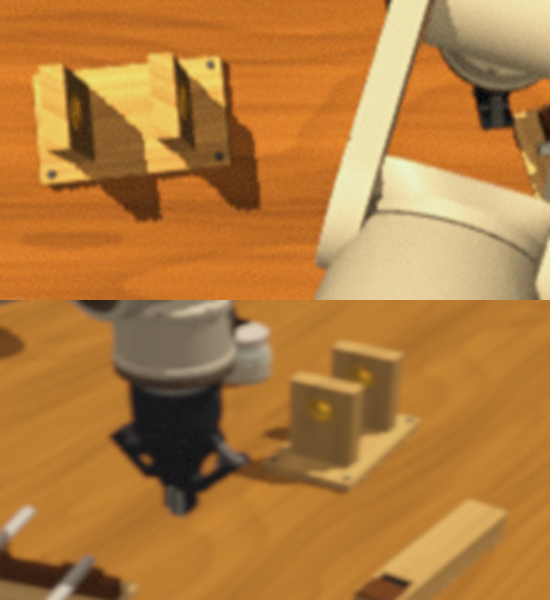

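The gripper closed empty (width 0), so the grasp missed. I'll move clear and see where the roller lies now.

```bash
python3 - <<'E'
from plant import robot
from h import *
robot.move_gripper(60,70)
q=robot.current_q(); q[0]=-.1; q[1]=0; robot.movej(q); print(robot.current_t())
f=robot.grab_frame("top");s=robot.grab_frame("scene")
cv2.imwrite("pics/top2.png",f["color"])
t=f["color"];b=cv2.resize(t[220:325,355:490],None,fx=5.5,fy=5.5,interpolation=cv2.INTER_CUBIC)
for i in range(0,135,10): cv2.putText(b,str(355+i),(int(i*5.5),12),0,.35,(255,255,255))
c=cv2.resize(s["color"][240:360,180:320],None,fx=3,fy=3)
b=b[:, :]; out=np.zeros((578,800,3),np.uint8)
out=np.hstack([cv2.resize(b,(480,374)),cv2.resize(c,(320,274)) if 0 else cv2.copyMakeBorder(cv2.resize(c,(320,274)),0,100,0,0,0)])
cv2.imwrite("pics/m2.png",out)
E
```

```text
8.75
```

View pics/m2.png

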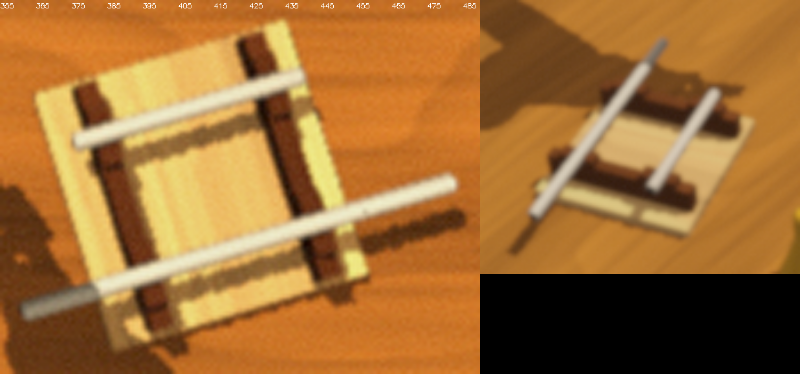

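The roller lies unmoved in its notches. I'll check the calibration by projecting my roller and frame estimates into the scene and wrist pictures.

```bash
python3 - <<'E'
from h import *
Ks=np.array([[523.4,0,324.8],[0,523.4,240.9],[0,0,1]]);Os=np.array([1198.4,-843.3,880.7]);Rs=Ro.from_euler('xyz',[-2.2151,.0214,.6433]).as_matrix()
Kw=np.array([[363.69,0,318.29],[0,363.69,244.98],[0,0,1]]);Ow=np.array([582.15,-24.44,250.07]);Rw=Ro.from_euler('xyz',[2.8606,.000596,.09578]).as_matrix()
P=np.array([[425,-118.9,46],[501.4,-387.3,46],[530,-154,46],[569,-293,46],[589,-95.3,75.8],[485.1,-330.1,46]])
F=np.array([559.6,212.1,95]);d=np.array([np.cos(-1.4744),np.sin(-1.4744),0])
P=np.vstack([P,F+58*d,F-32*d])
print("scene",np.round(proj(P,Ks,Os,Rs),1).tolist());print("wrist",np.round(proj(P,Kw,Ow,Rw),1).tolist())
from plant import robot
print(robot.current_grip_width(),robot.current_wrist_force(),robot.current_position(),robot.current_tcp_rot())
E
```

```text
scene [[259.7, 257.9], [201.6, 334.3], [282.0, 281.1], [254.4, 321.8], [315.8, 268.0], [215.7, 315.8], [365.0, 210.8], [380.0, 195.4]]
wrist [[42.5, 277.1], [176.2, 594.9], [217.0, 343.6], [266.2, 513.2], [318.6, 284.0], [153.8, 541.8], [319.4, -545.5], [319.5, -1235.0]]
60.15972264686858 [ 0.25152926 -0.10137392 -0.22130071] [591.32796912  16.87549826 256.32207343] [-1.32717593 -0.097463   -1.29982752]
```

Calibration agrees across cameras: the bore predicts within 1 px in the scene view and the fingertip within 6 px in the wrist view. I'll repeat the grasp, closing in steps and taking pictures.

```bash
python3 - <<'E'
from plant import robot
from h import *
C=np.array([463.2,-253.1]);a=-1.2936;u=np.array([np.cos(a),np.sin(a)]);G=C+80*u;H=-np.pi/2
robot.move_gripper(40,40)
robot.move_to([*G,110],[H,0,a])
print(robot.move_l([*G,52],max_speed=80,f_stop=15))
im=[]
def snap():
    w=robot.grab_frame("wrist")["color"][180:420,160:480]; s=robot.grab_frame("scene")["color"][270:345,180:280]
    im.append(np.vstack([cv2.resize(w,(260,195)),cv2.resize(s,(260,195),interpolation=2)]))
snap()
for w in(22,15,9):
    robot.move_gripper(w,40); print(w,robot.current_grip_width(),robot.current_wrist_force(),robot.current_moment(),robot.current_position())
    if w!=15: snap()
print(robot.current_t(),robot.current_tcp_rot())
cv2.imwrite("pics/m3.png",np.hstack(im))
E
```

```text
False
22 21.943439110299142 [ 0.27794002 -0.3657806   0.67005922] [-0.03116642 -0.00092037  0.06302066] [ 485.13450862 -330.08498371   52.15247701]
15 14.923491221162838 [-0.45050408 -0.42796786  0.36237082] [0.02329824 0.02530862 0.00914831] [ 485.09321104 -330.02472511   52.0076352 ]
9 8.93811477243381 [-0.64453114  0.90102994 -0.48767798] [-0.01122419 -0.06736298  0.04009571] [ 485.07168609 -330.0472941    51.9903891 ]
12.6083 [-1.57079529e+00  4.71576114e-05 -1.29365520e+00]
```

View pics/m3.png

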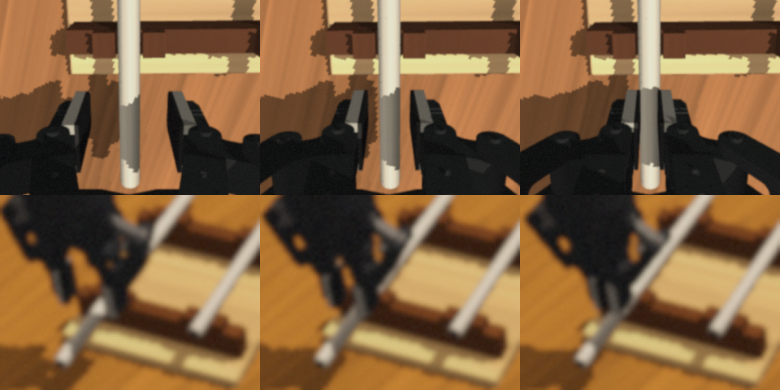

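In the frames the tube (20 px wide) looks about 25 mm deeper than the pads. They closed to 9 mm without touching it, so the fingers are passing above it and really end higher than expected. I'll open, go lower with a force guard, and close again.

```bash
python3 - <<'E'
from plant import robot
from h import *
G=np.array([485.08,-330.05])
for z in(42,34,27):
    robot.move_gripper(40,60)
    st=robot.move_l([*G,z],max_speed=50,f_stop=6)
    robot.move_gripper(5,60); w=robot.current_grip_width(); print(z,st,w,robot.current_position()[2],robot.current_wrist_force(),robot.current_t())
    if w>8 or st: break
im=robot.grab_frame("wrist")["color"][180:420,160:480]
cv2.imwrite("pics/m4.png",cv2.resize(im,(480,360)))
E
```

```text
42 False 6.924992995028741 42.199722843007656 [0.25320206 0.5784095  2.22745639] 13.7833
34 False 9.213964911212432 34.19203071391426 [-0.99000186 -0.32686528  2.23302125] 14.8833
```

View pics/m4.png

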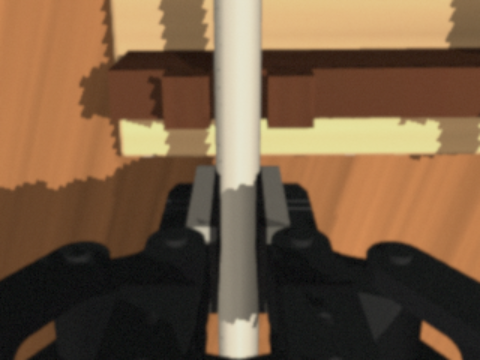

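At 34 mm the pads only pinch the tube's upper side (width 9.2 mm, not 12). I'll go lower.

```bash
python3 - <<'E'
from plant import robot
from h import *
G=np.array([485.08,-330.05])
for z in(29,25,21):
    robot.move_gripper(30,60)
    st=robot.move_l([*G,z],max_speed=50,f_stop=6)
    robot.move_gripper(5,60); w=robot.current_grip_width(); print(z,st,w,robot.current_position()[2],robot.current_wrist_force(),robot.current_t())
    if w>11.3 or st: break
im=robot.grab_frame("wrist")["color"][180:420,160:480];s=robot.grab_frame("scene")["color"][240:345,180:320]
cv2.imwrite("pics/m5.png",np.hstack([cv2.resize(im,(400,300)),cv2.resize(s,(400,300),interpolation=2)]))
E
```

```text
29 False 9.59691441945099 29.14439533639862 [1.10787768 0.63129705 0.17845917] 15.8333
25 False 10.313671335137977 25.09573815371804 [-0.08056528  0.75479848  0.6211256 ] 16.7333
21 False 9.932143447783517 21.081728262509472 [0.07473545 0.50034702 0.93579732] 17.625
```

View pics/m5.png

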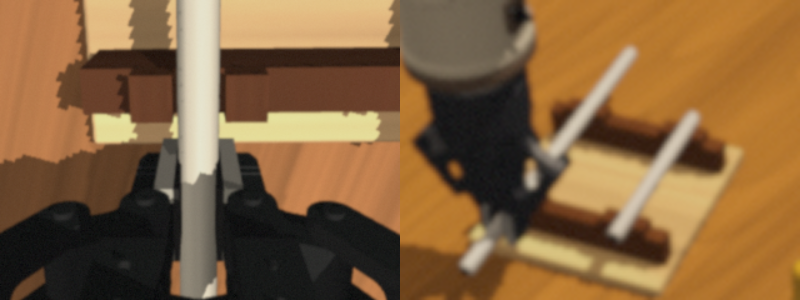

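The width now holds near 10 mm at every depth with almost no vertical force, so the pads are fully around the tube. The tube sits about 25 mm above the TCP. I'll tighten, lift, bring it in front of the bore and look.

```bash
cat >>h.py <<'E'
F=np.array([559.6,212.1]);b=-1.4744;d=np.array([np.cos(b),np.sin(b)]);H=-np.pi/2
Ks=np.array([[523.4,0,324.8],[0,523.4,240.9],[0,0,1]]);Os=np.array([1198.4,-843.3,880.7]);Rs=Ro.from_euler('xyz',[-2.2151,.0214,.6433]).as_matrix()
E
python3 - <<'E'
from plant import robot
from h import *
robot.move_gripper(5,100); print(robot.current_grip_width())
p=robot.current_position(); z0=p[2]
robot.move_l([p[0],p[1],z0+60],max_speed=80); print(robot.current_grip_width(),robot.current_wrist_force())
robot.move_to([*(F+320*d),z0+60],[H,0,b])
robot.move_l([*(F+293*d),95-46+z0],max_speed=60)
robot.dwell(.2)
print(z0,robot.current_t(),robot.current_grip_width(),robot.current_wrist_force(),robot.current_position(),robot.current_tcp_rot())
T=robot.grab_frame("top")["color"];S=robot.grab_frame("scene")["color"];Wi=robot.grab_frame("wrist")["color"]
for n,i in(("T",T),("S",S),("W",Wi)):cv2.imwrite(f"pics/pre{n}.png",i)
t=cv2.resize(T[220:280,200:300],(800,480)[:2],interpolation=2)[:300] if 0 else cv2.resize(T[222:272,210:310],(800,400),interpolation=2)
s=cv2.resize(S[185:265,310:410],(400,200*8//5),interpolation=2)[:200] if 0 else cv2.resize(S[190:240,320:420],(400,200),interpolation=2)
w=cv2.resize(Wi[0:240],(400,200)) if 0 else cv2.resize(Wi[:320],(400,200))
cv2.imwrite("pics/m6.png",np.vstack([t,np.hstack([s,w])]))
F3=np.array([*F,95.]);d3=np.array([*d,0])
Q=[F3+58*d3,F3+73*d3,F3+100*d3,F3+150*d3]
print("pred mouth,lead,.. top",proj(Q).round(1).tolist(),"scene",proj(Q,Ks,Os,Rs).round(1).tolist())
E
```

```text
9.083361249182202
8.961156560297008 [-0.53982838  1.00619956 -0.35536722]
21.07692985227158 20.65 9.138655368185525 [-0.23134575  0.51025359 -0.62649901] [587.89513362 -79.75930398  70.20388474] [-1.57058461e+00 -1.05177114e-04 -1.47461740e+00]
pred mouth,lead,.. top [[233.8, 240.4], [240.9, 239.7], [253.7, 238.5], [277.2, 236.2]] scene [[365.0, 210.8], [362.4, 213.5], [357.6, 218.5], [348.3, 228.1]]
```

View pics/m6.png

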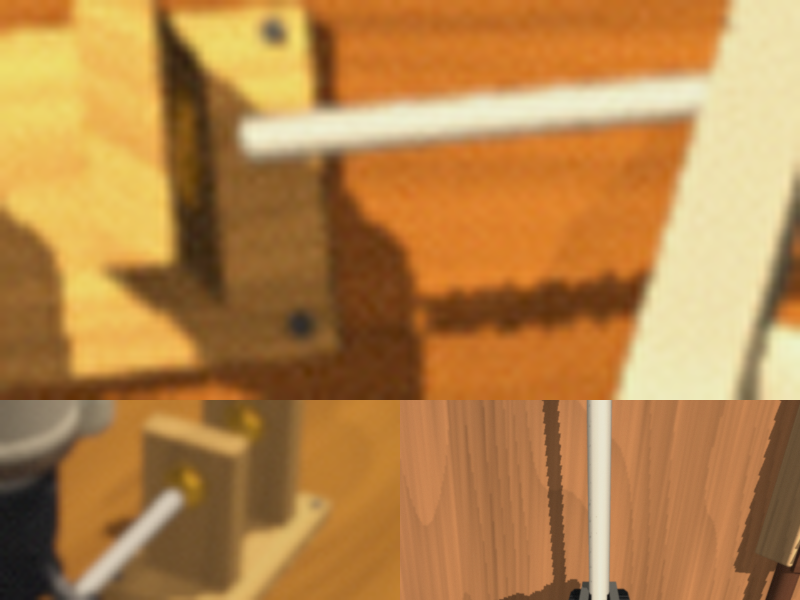

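The tube is held level. Its lead end is at (240.3,239.4) in the top view against (240.9,239.7) predicted, and in the scene view it is in line with the bushing (366.8,211.3). I'll insert with a force guard.

```bash
python3 - <<'E'
from plant import robot
from h import *
z=70.1
for s in(235,195,150,112):
    st=robot.move_l([*(F+s*d),z],max_speed=45,f_stop=10)
    print(s,st,robot.current_position(),robot.current_grip_width(),robot.current_wrist_force().round(2),robot.current_moment().round(3),robot.current_t())
    if st: break
T=robot.grab_frame("top")["color"];S=robot.grab_frame("scene")["color"]
t=cv2.resize(T[205:290,150:270],(720,510)[:2],interpolation=2)[:300]
s=cv2.resize(S[160:260,320:440],(360,300),interpolation=2)
cv2.imwrite("pics/m7.png",np.vstack([t,np.hstack([s,s[:,::-1]*0])]))
E
```

```text
235 False [582.25297387 -22.03883747  70.07946224] 8.952759999305005 [-0.27 -0.3  -0.86] [-0.063 -0.043  0.015] 22.2417
195 False [578.37349058  17.82082253  70.07168417] 8.679861685511707 [ 0.48 -1.02 -0.97] [-0.083  0.039 -0.002] 23.2833
150 False [574.07750716  62.59814787  70.1118978 ] 9.337077596210959 [-0.21  0.32 -0.6 ] [-0.049  0.021  0.032] 24.4333
112 False [570.3918659  100.47356169  70.09294924] 9.107228068619744 [ 0.41  0.98 -0.94] [-0.033  0.025  0.001] 25.425
```

No contact force worth noting anywhere. Checking with the last picture.

View pics/m7.png

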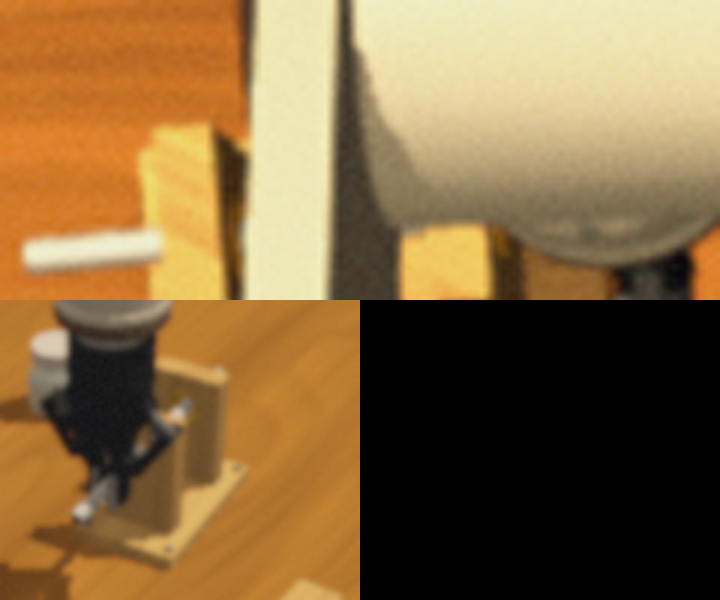

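The lead end stands out beyond the far block at crop (25,253), roughly 50 mm. The tube spans both blocks and is still gripped.

```bash
python3 - <<'E'
from plant import robot
robot.dwell(.3); print(robot.current_grip_width(),robot.current_wrist_force(),robot.current_t()); robot.close_job()
E
```

```text
8.732629706213503 [ 0.50130046 -0.16939324 -0.41709053] 25.825
the job is handed in; nothing more can be done
```

The long roller is threaded through both bushings from the frame's -y side, and the gripper still holds it. I handed the job in at 25.8 s.

**Last checks:** the final top view shows the leading end about 50 mm beyond the second block. Contact forces stayed around 1 N during insertion. The other objects weren't touched on purpose: the short roller still lay in its place after the first, missed grasp. I made no separate check of them at the end.

**What disagreed:**
- **First grasp missed:** the gripper closed empty at the stated height. The fingers really end higher than the stated tool geometry, so I went lower in steps and gripped with the TCP about 25 mm below the tube's axis.
- **Grip width:** it reads about 9 mm on the 12 mm tube at 100 N. The tube did not visibly slip.

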